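# Dock the cordless handset: hook its head under the lip and press it home

### The arm

A 6-joint arm with a two-finger parallel gripper is mounted at the origin on a cart in front of the work surface, level with it; the furniture and walls round the work are solid. World frame = base frame: x ahead of the robot, y to its left, z up, the work surface at z = 0. Lengths are in mm, angles in degrees, forces in N, time in s.
With the tool pointing down it reaches from about 350 to 850 mm from the base axis. Payload 8.1 kg.
Tool frame: the origin (TCP) lies midway between the tips of the shut fingers; the grasp point (between the pads) lies 19 mm behind it; z points along the fingers, y is the line along which they close (so a half turn about z gives the same grasp; the last joint's range is limited). The gripper opens to 85 mm and grips with 20 to 120 N. Pads are 22 mm wide; open, the fingers measure 114 mm over their backs; the gripper's body (76 mm by 85 mm) begins 54 mm behind the grasp point. The pads swing forward as they close: fully open they stand 13 mm farther back than shut.
Start: joints at [-81.383, 7.471, 85.268, -0, 87.261, -4.893], TCP at [140.193, -583.396, 231.292] pointing down, gripper open.
Joint ranges: [-169.43, 169.43], [-51.17, 129.36], [1.28, 143.12], [-76.62, 256.62], [0, 156.53], [-152.29, 152.29]. Speed limits (degrees/s): [136.94, 136.94, 159.86, 180, 180, 180].

### API

Orientations are given as [roll, pitch, yaw] about the fixed x, y, z axes, in that order (R = Rz(yaw) Ry(pitch) Rx(roll)).
In Python, from bench import sense, snapshot, order, finder gives the robot as it stands.
- The arm moves only by the tool send_rows, never from a script. Its argument "steps" is a list of rows, each a list of 2 entries, a list of its own where there are three numbers: the shift along the world's x, y, z in units of 30 mm (1.0 is 30 mm), then the turn, a rotation vector about the world's x, y, z in rad. In form: [[[dx, dy, dz], [wx, wy, wz]], ...]. A call has 1 to 10 rows; each row is the pose to reach, as a shift and turn from the pose commanded when the call began; what a row does not reach only later rows make up. A row lasts 1/8 s, in which the tool goes at most 62.5 mm and 10.7 degrees, less where a joint would pass 70% of its speed; a pose out of reach is approached as far as the arm can. A call with a gripper value outside its range is refused whole. "fingers" is the closure, from 0 (fully open) to 1 (shut), set as the call begins (left out, the last holds). The fingers move at their own pace and stop on an object; "squeeze" is the grip in N (left out, the last holds). Time passes only in rows, so rows that repeat a pose let the fingers close. It gives the time, the measured TCP pose, the force, the opening and the grip force at its end, in the units of the state.
- sense(): the state, without advancing time (a new reading comes with each control period).
- snapshot(name): name is "scene" or "side" or "wrist"; returns a dict with "img" (384x512x3 uint8, red, green, blue), "K" (3x3 intrinsics, pixels), "k1" (the pictures are not rectified: a ray, as slopes to the right and down, at radius r is drawn at 1 + k1 r^2 times it, then the intrinsics apply), "pose" (4x4, takes a point from camera to world coordinates). Camera axes: x right, y up, looking along -z (the intrinsics and any distortion apply to the point x, -y, -z); pixel columns grow to the right and rows downward; lengths in mm; the calibration is good to about 2 mm. A picture is of the moment at which its call begins. There is no depth.
- order.hand_in(): hands the job in; it is judged then, once.
Trained networks look in the newest picture that a camera, given by its name, has taken for a name from the list of things; names that differ only in an ending like _2 or _b are one class to them, and where a whole thing is asked for, a point or a joint stands for the part that bears it (a point fixed in the world has none). Each returns a list of dicts, best first, with "confidence" (0 to 1); they miss things now and then, are a little off and sometimes report something else, mostly with a low value. They report only what shows in the picture. A call takes as long as a camera call.
- finder.find_in(label, camera): "box" ([left, top, width, height] as shares, 0 to 1, of the picture: columns of its width, rows of its height, round what is visible of it).
- finder.trace(label, camera): "mask" (384x512 bool, what is visible of it) and "box" ([left, top, width, height] as shares, 0 to 1, of the picture: columns of its width, rows of its height, round what is visible of it).
- finder.pinpoint(label, camera): "at" ([column, row] as shares, 0 to 1, of the picture: columns of its width, rows of its height: a listed point, or the origin of a listed thing).
The state is a dict: "time": time; "joint_pos": joint angles; "qd": joint speeds; "joint_efforts": joint torques, N m; "tool_pos": TCP position; "tcp_rot": TCP orientation; "ft_force": force on the tool from outside, world axes, zero at the start; "wrist_torque": the same for the moment, N m; "finger_gap": finger opening in mm; "grip_force": force on a finger pad.
Only numpy, scipy, OpenCV 4.12 (cv2) and the standard library are available. Lean on these libraries where they do the work, as an engineer would, in place of code of your own. Each camera call takes 0.05 s, during which the arm holds its last target. There are 200 camera calls.

### The job

Put the cordless handset away in the charging dock on the desk, keys up: hook its screen end in under the dock's fixed lip with the other end still raised, then swing that end down and press it until the sprung catch snaps over it and the handset lies flat and fully home. Then let go, and leave the other loose things on the desk where they are.

Things in the scene. Friction and masses are not known exactly. Their poses are not given: they have to be found in the camera images.
- handset: White cordless telephone handset, 46 mm wide, 155 mm long, 20 mm thick, ends rounded over (about 9 mm radius), 0.10 to 0.2 kg, lying loose on the desk, keys up. Origin: centre of its underside. z = up out of the key side, y = along its length to the screen end (the head), x = across. Best gripped across its width at mid-length.
- handset_head (a point): Centre of the tip of the handset's screen end: 77.5 mm from the middle, 10 mm above the underside (mid-thickness).
- handset_foot (a point): Centre of the tip of the handset's other end, 77.5 mm from the middle, 10 mm above the underside.
- dock: Charging dock fixed to the desk, grey and black plastic, 204 x 74 mm, 77 mm high. Origin: centre of its underside, on the desk, below the middle of the seated handset. x = along its length from the catch to the lip, z up. On an 8 mm foot plate stands the seat rail, 34 mm wide (fingers pass on both sides). The lip with its end wall is at +x, the sprung catch at -x.
- dock_seat (a point): On the seat, the flat top of the rail, at the dock's middle (x = 0, y = 0, 40 mm above the desk). The handset, home, lies on the seat centred on this point within 2 mm. It will not go in flat: with its foot raised by about 15 to 25 degrees its head slides along the seat in under the lip.
- dock_lip (a point): Middle of the fixed lip's free edge, on its underside: dock x = +65 mm, 24 mm above the seat. The lip runs on to the end wall, inner face at x = +79 mm, which stops the head. Side cheeks from x = +54 to +84 mm, 52 mm apart, flaring wider back to x = +40 mm, rise 28 mm above the seat.
- catch (a joint): Travel of the sprung catch, m: 0 = at rest (closed); it backs away from the lip, up to 0.010. Spring: 5 N at rest, 0.9 N more per mm. The handset's foot, pressed down on its slope (about 6 to 12 N near the foot end, up to twice that at mid-length), drives it back about 4 mm; it snaps forward again over the foot when the handset is home.
- catch_nose (a point): Tip of the catch: with the catch at rest at dock x = -69.5 mm, 61.5 mm above the dock's origin; the underside of the nose is 20.5 mm above the seat. Its 26 mm wide front slopes from the tip up and away from the lip to x = -76.5 mm, 77 mm above the dock's origin.
- chalk_pen: White marker pen, 17 x 135 mm, lying loose on the desk; leave alone. Origin: centre of its underside.
- loose_cork: Wine cork, 24 x 45 mm, lying loose; leave alone. Origin: centre of its underside.
- corkscrew: Folded brown corkscrew, 14 x 112 x 24 mm, lying loose; leave alone. Origin: centre of its underside.
- calculator: Black desk calculator, 148 x 98 x 18 mm, loose; leave alone. Origin: centre of its underside.
- till_roll_2: White paper till roll standing loose on end behind the work, 58 mm diameter, 57 mm high; leave alone. Origin: centre of its underside.
- tasting_glass: Stemmed tasting glass, 63 mm diameter, 155 mm high, standing loose to the right; leave alone. Origin: centre of its foot's underside.

How it is judged (in metres and radians):
On the way:
1. the handset's screen end is in under the lip, keys up, while its other end is still raised (x of handset_head in the frame of dock above 0.069 m and z of handset_head in the frame of dock between 0.04 and 0.058 m and y of handset_head in the frame of dock between -0.015 and 0.015 m and z of handset_foot in the frame of dock above 0.06 m and angle between handset's own z axis and vertical below 0.8 rad), for 0.1 s.
At the end, for the whole second after the job is handed in: The handset rests keys up and level (0.06 rad) on the dock's centre line (8 mm), screen end under the lip (tip over 73 mm from the dock's middle), both ends on the seat (foot tip within 2.5 mm of seated height, head 3.5 mm), the catch sprung back over the foot to within 2 mm of rest (x of handset_head in the frame of dock above 0.073 m and z of handset_head in the frame of dock between 0.047 and 0.0535 m and z of handset_foot in the frame of dock between 0.047 and 0.0525 m and x of handset_foot in the frame of dock above -0.085 m and y of handset_foot in the frame of dock between -0.008 and 0.008 m and angle between handset's own z axis and vertical below 0.06 rad and value of joint catch below 0.002 m and linear speed of handset below 0.02 m/s); the robot touches nothing.
It fails at once if a loose bystander is shifted by more than 30 mm (distance of any of chalk_pen, loose_cork, corkscrew, calculator, till_roll_2, tasting_glass from where it was at the start of the episode above 0.03 m).
It fails at once if the tasting glass is tipped (angle between tasting_glass's own z axis and vertical above 0.35 rad).
It also fails if it takes over 51 s, if anything falls off the work surface, if the arm or the gripper's body presses on something with over 40 N, if the wrist force passes 120 N, or if a joint passes its speed limit or range.

## Working session

There is one attempt and no reset: what is moved stays moved. The work goes in short steps, Python scripts to look and compute and a tool call to move; the robot and the scene stay as the last step left them, time stands still between calls to the robot, and variables do not carry over. Pictures are saved under pics/ and viewed, at most 13 in all, crops included, and the job is handed in when it is done.

Besides the shell and the picture viewer there is one more tool, called after "Emit:" in YAML: its name, and indented under it one key for each argument. send_rows: Moves the arm, as the interface text tells. Its arguments: {"type":"object","properties":{"steps":{"type":"array"},"fingers":{"type":"number"},"squeeze":{"type":"number"}},"required":["steps"]}

```bash
mkdir -p pics; cat > h.py <<'E'
import numpy as np, cv2
from bench import sense, snapshot, order, finder
def ray(s,uv):
    K=np.array(s["K"]);k1=s["k1"]
    d=np.array([(uv[0]-K[0,2])/K[0,0],(uv[1]-K[1,2])/K[1,1]]);u=d.copy()
    for _ in range(30): u=d/(1+k1*(u@u))
    P=np.array(s["pose"]); return P[:3,3],P[:3,:3]@np.array([u[0],-u[1],-1.])
def onz(s,uv,z):
    o,r=ray(s,uv); return o+r*(z-o[2])/r[2]
def proj(s,p):
    P=np.array(s["pose"]);c=P[:3,:3].T@(np.array(p)-P[:3,3]);u=np.array([c[0]/-c[2],-c[1]/-c[2]])
    u=u*(1+s["k1"]*(u@u));K=np.array(s["K"]);return u[0]*K[0,0]+K[0,2],u[1]*K[1,1]+K[1,2]
def tri(a,ua,b,ub):
    o1,r1=ray(a,ua);o2,r2=ray(b,ub);r1=r1/np.linalg.norm(r1);r2=r2/np.linalg.norm(r2)
    t=np.linalg.lstsq(np.stack([r1,-r2],1),o2-o1,rcond=None)[0]
    p,q=o1+t[0]*r1,o2+t[1]*r2; return (p+q)/2,np.linalg.norm(p-q)
def pin(l,c):
    r=finder.pinpoint(l,c)
    return [(np.round(np.array(x["at"])*[512,384],1),round(x["confidence"],2)) for x in r]
def save(s,n): cv2.imwrite("pics/"+n,s["img"][...,::-1])
E
python3 - <<'E'
from h import *
np.set_printoptions(suppress=True,precision=1)
S={c:snapshot(c) for c in("scene","side")}
save({"img":np.hstack([S["scene"]["img"][::,:],])},"scene.png");save(S["side"],"side.png")
for c in S: print(c,S[c]["pose"])
H={"handset":0,"handset_head":10,"handset_foot":10,"dock":0,"dock_seat":40,"dock_lip":64,"catch_nose":61.5,"chalk_pen":0,"loose_cork":0,"corkscrew":0,"calculator":0,"till_roll_2":0,"tasting_glass":0}
for l,z in H.items():
    R={c:pin(l,c) for c in S}
    print(l,[(c,a,k,onz(S[c],a,z)[:2]) for c in S for a,k in R[c][:2]], tri(S["scene"],R["scene"][0][0],S["side"],R["side"][0][0]) if R["scene"] and R["side"] else "")
print(sense())
E
```

```text
scene [[  -0.7    0.3   -0.7 -288. ]
 [  -0.7   -0.3    0.6  721.5]
 [   0.     0.9    0.4  587.8]
 [   0.     0.     0.     1. ]]
side [[    0.9     0.1    -0.3   246.4]
 [   -0.3     0.4    -0.9 -1037.3]
 [    0.      0.9     0.4   476.9]
 [    0.      0.      0.      1. ]]
handset [('scene', array([295.5, 210.9]), 0.73, array([ 526.1, -243. ])), ('side', array([249.7, 237. ]), 0.63, array([ 530. , -244.4])), ('side', array([216.8, 191. ]), 0.58, array([527.1,  47. ]))] (array([ 528.9, -245.1,   -0.6]), np.float64(2.4728421860430387))
handset_head [('scene', array([271.2, 207.1]), 0.91, array([ 592.1, -188.5])), ('side', array([264.7, 221.6]), 0.88, array([ 585.2, -199.1]))] (array([ 590.8, -189.6,    7.3]), np.float64(6.144950737401125))
handset_foot [('scene', array([317.7, 211. ]), 0.94, array([ 458.8, -281.4]))] 
dock [('scene', array([229.6, 238. ]), 0.81, array([535.9,  50. ])), ('scene', array([228.5, 226.2]), 0.48, array([598.5,   2.1])), ('side', array([214.6, 192.1]), 0.7, array([518.7,  40.9]))] (array([525.9,  53.8,  -0.5]), np.float64(12.778142860749046))
dock_seat [('
[... 1772 characters left out ...]
,  22.9]))] (array([793.2,  22.5,  -4.4]), np.float64(10.263747887000907))
tasting_glass [('scene', array([303.5, 185.5]), 0.76, array([ 664.9, -450.8])), ('side', array([236.5, 249.2]), 0.16, array([ 483.7, -287.5]))] (array([ 506.5, -304. ,   47.6]), np.float64(89.85244218693988))
{'time': 1.4, 'joint_pos': array([-81.4,   7.5,  85.3,  -0. ,  87.3,  -4.9]), 'qd': array([ 0.1, -0. , -0. , -0. ,  0.1,  0. ]), 'joint_efforts': array([ -0. , -56.9, -50.1,  -0. ,   0. ,   0. ]), 'tool_pos': array([ 140.2, -583.4,  231.3]), 'tcp_rot': array([-180. ,    0. ,   13.5]), 'ft_force': array([ 1.1, -1. , -0. ]), 'wrist_torque': array([ 0., -0., -0.]), 'grip_force': 0.0, 'finger_gap': 85.53429073609257}
```

View pics/scene.png

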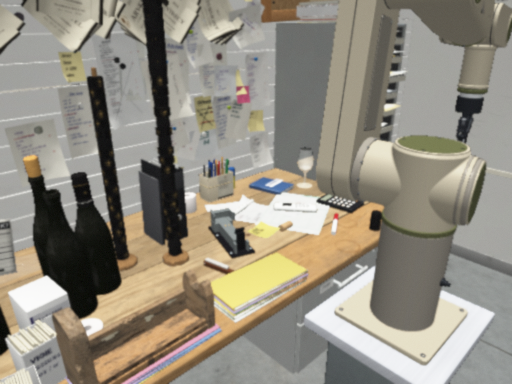

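View pics/side.png

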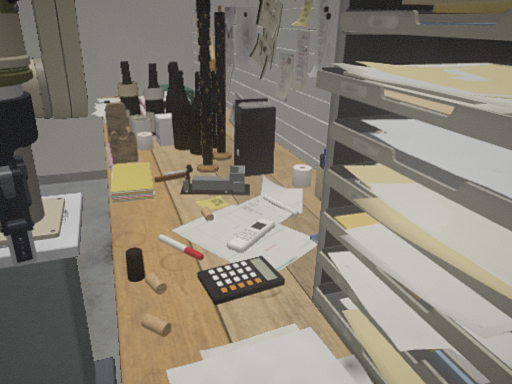

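The dock is at about (527, 62), with the lip direction at about −20°. The handset is at about (525, −240), with its head direction at about 35°. I'll move above the handset for a closer look.

Emit:
send_rows:
  steps:
    - [[12.8, 11.4, 0], [0, 0, 0.375]]
    - [[12.8, 11.4, 0], [0, 0, 0.375]]
    - [[12.8, 11.4, 0], [0, 0, 0.375]]
    - [[12.8, 11.4, 0], [0, 0, 0.375]]
    - [[12.8, 11.4, 0], [0, 0, 0.375]]
    - [[12.8, 11.4, 0], [0, 0, 0.375]]
    - [[12.8, 11.4, 0], [0, 0, 0.375]]
    - [[12.8, 11.4, 0], [0, 0, 0.375]]
    - [[12.8, 11.4, 0], [0, 0, 0.375]]
    - [[12.8, 11.4, 0], [0, 0, 0.375]]
  fingers: 0

```text
time: 2.65
tool_pos: [524.5, -240.8, 231.1]
tcp_rot: [-180.0, 0.0, 35.1]
ft_force: [-0.0, 0.2, -0.3]
finger_gap: 85.0
grip_force: 0.0
```

```bash
python3 - <<'E'
from h import *
np.set_printoptions(suppress=True,precision=1)
s=snapshot("wrist");save(s,"w1.png");print(s["pose"])
for l,z in {"handset":0,"handset_head":10,"handset_foot":10,"chalk_pen":0,"loose_cork":0}.items():
    print(l,[(a,k,onz(s,a,z)) for a,k in pin(l,"wrist")[:2]])
for r in finder.trace("handset","wrist")[:1]:
    m=r["mask"].astype(np.uint8);c=max(cv2.findContours(m,0,1)[0],key=cv2.contourArea)[:,0,:]
    w=np.array([onz(s,p.astype(float),12)[:2] for p in c],np.float32);print(r["confidence"],cv2.minAreaRect(w))
t=sense();print(t["tool_pos"],t["tcp_rot"],t["time"])
E
```

```text
[[   0.6    0.8    0.2  586.3]
 [  -0.8    0.5    0.2 -197.5]
 [  -0.    -0.3    1.   374. ]
 [   0.     0.     0.     1. ]]
handset [(array([259.4, 157. ]), 0.83, array([ 534.4, -250.4,    0. ]))]
handset_head [(array([251.8,  94. ]), 0.89, array([ 593.4, -196.3,   10. ]))]
handset_foot [(array([261.7, 215.2]), 0.68, array([ 472.2, -298.6,   10. ])), (array([46. , 20.1]), 0.51, array([525.8,  51.5,  10. ]))]
chalk_pen [(array([433.8, 165.1]), 0.66, array([ 662.8, -450.7,   -0. ])), (array([228.9,   4.1]), 0.59, array([ 660.7, -116.4,    0. ]))]
loose_cork [(array([141.6, 146.2]), 0.81, array([ 457.3, -115.2,    0. ]))]
0.7 ((532.3323364257812, -248.73114013671875), (154.9590301513672, 47.2110595703125), 38.426788330078125)
[ 523.5 -242.4  231.4] [180.    0.   34.9] 3.0
```

View pics/w1.png

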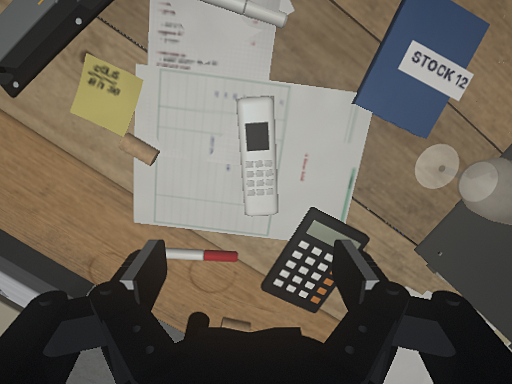

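The wrist picture shows the handset at px (259,157), head up at (252,96) and foot at (262,215). The traced size is 155×47 mm, which matches. The fingers have room on both sides, since the calculator corner is at (313,208).

Emit:
send_rows:
  steps:
    - [[0.28, -0.23, -2], [0, 0, 0.07]]
    - [[0.28, -0.23, -4], [0, 0, 0.07]]
    - [[0.28, -0.23, -6], [0, 0, 0.07]]
    - [[0.28, -0.23, -7], [0, 0, 0.07]]
    - [[0.28, -0.23, -7.5], [0, 0, 0.07]]
    - [[0.28, -0.23, -7.73], [0, 0, 0.07]]
    - [[0.28, -0.23, -7.73], [0, 0, 0.07]]

```text
time: 3.88
tool_pos: [533.4, -248.9, 0.5]
tcp_rot: [179.9, -0.0, 39.0]
ft_force: [-0.2, -0.1, 0.5]
finger_gap: 85.2
grip_force: 0.0
```

Emit:
send_rows:
  steps:
    - [[0, 0, 0], [0, 0, 0]]
    - [[0, 0, 0], [0, 0, 0]]
    - [[0, 0, 0], [0, 0, 0]]
    - [[0, 0, 0], [0, 0, 0]]
    - [[0, 0, 0], [0, 0, 0]]
    - [[0, 0, 0], [0, 0, 0]]
  fingers: 1
  squeeze: 50

```text
time: 4.62
tool_pos: [533.5, -248.8, 0.8]
tcp_rot: [179.9, -0.0, 39.0]
ft_force: [-1.6, 0.7, 6.4]
finger_gap: 44.2
grip_force: 51.7
```

Emit:
send_rows:
  steps:
    - [[0, 0, 1], [0, 0, 0]]
    - [[0, 0, 3], [0, 0, 0]]
    - [[0, 0, 5], [0, 0, 0]]
    - [[0, 0, 7], [0, 0, 0]]
    - [[0, 0, 7.7], [0, 0, 0]]

```text
time: 5.25
tool_pos: [534.4, -249.3, 236.2]
tcp_rot: [179.6, -0.2, 39.0]
ft_force: [0.2, -1.1, -2.3]
finger_gap: 44.0
grip_force: 51.6
```

```bash
python3 - <<'E'
from h import *
np.set_printoptions(suppress=True,precision=1)
S={c:snapshot(c) for c in("scene","side")}
print("post",onz(S["scene"],(175,258.),0),onz(S["side"],(207,168.),0),"post2",onz(S["side"],(222,156.),0),"box",onz(S["side"],(240,173.),0),onz(S["side"],(273,170.),0))
print("scn lip/nose", onz(S["scene"],(160,242.),0))
t=sense();print(t["tool_pos"],t["finger_gap"],t["grip_force"],t["ft_force"])
E
```

```text
post [553.1 234.6   0. ] [546.8 251.9  -0. ] post2 [631.6 364.6   0. ] box [640.5 172.9   0. ] [757.8 168.5   0. ]
scn lip/nose [661.  217.5   0. ]
[ 534.3 -249.2  234.6] 43.76797548173119 51.64474851451814 [ 1.   0.2 -1.3]
```

Emit:
send_rows:
  steps:
    - [[-3.95, 11.6, 0], [0, 0, -1.03]]
    - [[-3.95, 11.6, 0], [0, 0, -1.03]]
    - [[-3.95, 11.6, 0], [0, 0, -1.03]]
    - [[-3.95, 11.6, 0], [0, 0, -1.03]]
    - [[-3.95, 11.6, 0], [0, 0, -1.03]]
    - [[-3.95, 11.6, 0], [0, 0, -1.03]]
    - [[-3.95, 11.6, 0], [0, 0, -1.03]]
    - [[-3.95, 11.6, 0], [0, 0, -1.03]]
    - [[-3.95, 11.6, 0], [0, 0, -1.03]]

```text
time: 6.48
tool_pos: [414.2, 98.6, 229.7]
tcp_rot: [179.9, 0.0, -20.0]
ft_force: [0.6, 1.1, -1.2]
finger_gap: 44.4
grip_force: 51.7
```

```bash
python3 - <<'E'
from h import *
np.set_printoptions(suppress=True,precision=1)
s=snapshot("wrist");save(s,"w2.png")
for l,z in {"handset_head":None,"handset_foot":None,"dock":0,"dock_seat":40,"dock_lip":64,"catch_nose":61.5}.items():
    print(l,[(a,k,onz(s,a,z) if z is not None else "") for a,k in pin(l,"wrist")[:2]])
t=sense();print(t["tool_pos"],t["tcp_rot"],t["time"],t["joint_pos"],t["finger_gap"]);print(s["pose"])
E
```

```text
handset_head [(array([249.4,  94.7]), 0.96, '')]
handset_foot []
dock [(array([248. ,  59.8]), 0.65, array([528.9,  57.6,   0. ]))]
dock_seat []
dock_lip []
catch_nose []
[414.3  99.2 230.4] [180.    0.  -20.1] 6.825 [  6.6 -20.6 111.3  -0.   89.3 116.6] 43.87065706790189
[[ -0.3   0.9   0.3 485.3]
 [ -0.9  -0.3  -0.1  72.4]
 [  0.   -0.3   1.  372.5]
 [  0.    0.    0.    1. ]]
```

View pics/w2.png

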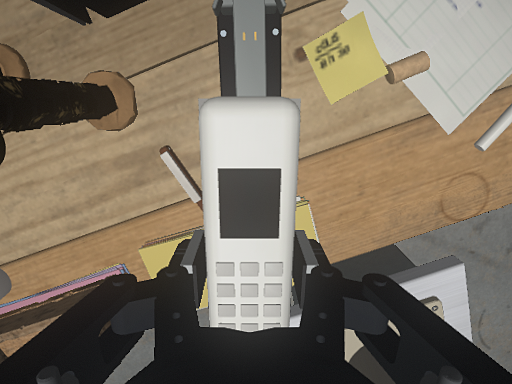

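The handset is held square at mid-length, with its head tip at px (249,95). It hides the dock, so I'll step sideways and up to see it.

Emit:
send_rows:
  steps:
    - [[-0.97, -2.97, 2.3], [0, 0, 0]]
    - [[-0.97, -2.97, 2.3], [0, 0, 0]]
    - [[-0.97, -2.97, 2.3], [0, 0, 0]]
    - [[-0.97, -2.97, 2.3], [0, 0, 0]]

```text
time: 7.32
tool_pos: [385.1, 10.6, 299.0]
tcp_rot: [-180.0, -0.0, -20.1]
ft_force: [0.2, 0.2, -1.4]
finger_gap: 44.0
grip_force: 51.9
```

```bash
python3 - <<'E'
from h import *
np.set_printoptions(suppress=True,precision=1)
s=snapshot("wrist");save(s,"w3.png");t=sense();T=np.array(t["tool_pos"])
P={}
for l,z in {"handset_head":T[2]+9.5,"dock":0,"dock_seat":40,"dock_lip":64,"catch_nose":61.5}.items():
    r=pin(l,"wrist")[:2]; print(l,[(a,k,onz(s,a,z)) for a,k in r])
    if r:P[l]=onz(s,r[0][0],z)
c,n=np.cos(np.radians(-20)),np.sin(np.radians(-20))
if "handset_head" in P:
    d=P["handset_head"]-T; print("head rel TCP along/across tool",d[0]*c+d[1]*n,-d[0]*n+d[1]*c)
if "dock_lip" in P and "catch_nose" in P:
    d=P["dock_lip"]-P["catch_nose"];print(np.linalg.norm(d[:2]),np.degrees(np.arctan2(d[1],d[0])), P["catch_nose"]+d*69.5/134.5)
print(T,t["tcp_rot"],t["time"])
for l in("dock",):
  for r in finder.trace(l,"wrist")[:1]:
    m=r["mask"].astype(np.uint8);cc=max(cv2.findContours(m,0,1)[0],key=cv2.contourArea)[:,0,:]
    w=np.array([onz(s,p.astype(float),8)[:2] for p in cc],np.float32);print(r["confidence"],cv2.minAreaRect(w),cv2.boundingRect(cc))
E
```

```text
handset_head [(array([250. ,  93.1]), 0.72, array([458.4, -17. , 307.9])), (array([181.1,  71.8]), 0.65, array([477.4,   8.2, 307.9]))]
dock [(array([182.5,  72.6]), 0.87, array([524.9,  61.9,   0. ]))]
dock_seat [(array([179.1,  63.1]), 0.91, array([531. ,  54.4,  40. ])), (array([136.6, 171.5]), 0.52, array([418.8, 171.9,  40. ]))]
dock_lip []
catch_nose [(array([180.9, 121.7]), 0.85, array([460.7,  77.2,  61.5])), (array([317.4,  72.5]), 0.63, array([ 457.7, -106.7,   61.5]))]
head rel TCP along/across tool 78.7627741731525 -1.2320385054307579
[384.8  11.  298.4] [-180.     0.1  -20. ] 7.375
0.56 ((523.771728515625, 66.27854919433594), (93.15483856201172, 193.8192138671875), 70.94297790527344) (142, 0, 71, 143)
```

View pics/w3.png

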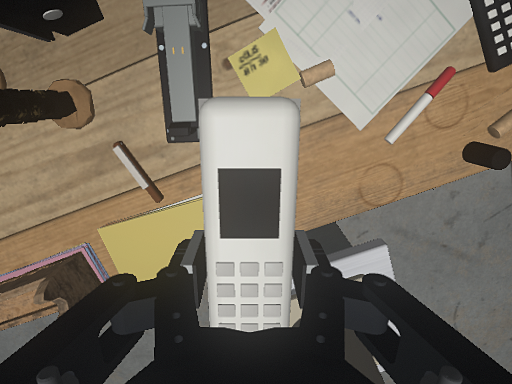

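The dock shows at px (142–213, 0–143), but its lip end is cut off. I'll pitch the camera forward to get it all in.

Emit:
send_rows:
  steps:
    - [[0, 0, 0], [-0.12, -0.32, 0]]
    - [[0, 0, 0], [-0.12, -0.32, 0]]
    - [[0, 0, 0], [-0.12, -0.32, 0]]

```text
time: 8.05
tool_pos: [383.9, 11.7, 299.2]
tcp_rot: [179.9, -19.7, -19.8]
ft_force: [0.1, -0.5, -0.4]
finger_gap: 44.2
grip_force: 51.9
```

```bash
python3 - <<'E'
from h import *
np.set_printoptions(suppress=True,precision=1)
s=snapshot("wrist");t=sense();T=np.array(t["tool_pos"])
cv2.imwrite("pics/w4.png",cv2.resize(s["img"][0:280,60:380,::-1],None,fx=2,fy=2,interpolation=2))
P={}
for l,z in {"dock":0,"dock_seat":40,"dock_lip":64,"catch_nose":61.5}.items():
    r=pin(l,"wrist")[:2]; print(l,[(a,k,onz(s,a,z)) for a,k in r])
    if r:P[l]=onz(s,r[0][0],z)
d=P["dock_lip"]-P["catch_nose"];print(np.linalg.norm(d[:2]),np.degrees(np.arctan2(d[1],d[0])), P["catch_nose"]+d*69.5/134.5)
np.savez("w4.npz",img=s["img"],K=s["K"],k1=s["k1"],pose=s["pose"])
print(T,t["tcp_rot"],t["time"])
E
```

```text
dock [(array([191.6, 142.3]), 0.76, array([525.3,  58.2,   0. ]))]
dock_seat [(array([186.7, 130.5]), 0.69, array([534.1,  54.5,  40. ]))]
dock_lip [(array([184.2,  88. ]), 0.69, array([585.6,  35.1,  64. ]))]
catch_nose [(array([181.3, 180.4]), 0.59, array([463.8,  82.1,  61.5]))]
130.56083426341618 -21.103955009670518 [526.7  57.8  62.8]
[384.4  11.5 299.7] [179.9 -19.6 -19.9] 8.1
```

View pics/w4.png

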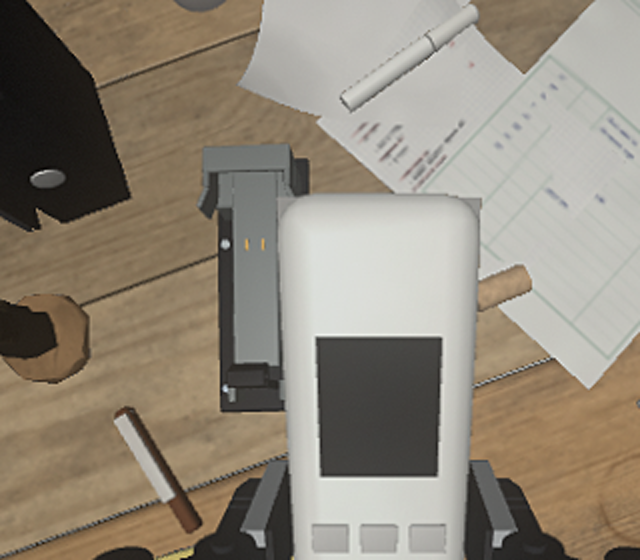

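The dock lies at the left: rail edges at crop x≈235 and 279, contacts at (255,244), plate's near-left corner at (220,411), lip block at (203–292, 146–172). I'll check these against the pinpoints.

```bash
python3 - <<'E'
from h import *
np.set_printoptions(suppress=True,precision=1)
z=np.load("w4.npz");s={k:z[k] for k in z.files};s["k1"]=float(s["k1"])
f=lambda u,v,h:onz(s,(60+u/2,v/2),h)
a=np.radians(-20.5);ex=np.array([np.cos(a),np.sin(a)]);ey=np.array([-ex[1],ex[0]]);C=np.array([527,59.])
for n,u,v,h in[("railL far",235,175,40),("railL near",236,360,40),("railR far",278,175,40),("railR mid",279.5,260,40),("contacts",255,244,40),("plateL far",218.5,215,8),("plate corner nearL",220.5,411,8),("blk nearL",203,172,77),("blk nearR",290,168,77),("blk farL",203,150,77),("blk farR",292,146,77)]:
    p=f(u,v,h)[:2];d=p-C;print(n,p,"dock:",d@ex,d@ey)
g=cv2.cvtColor(s["img"],cv2.COLOR_RGB2GRAY).astype(int)
for r in(100,115,130,145,160): print(r,g[r,160:215])
E
```

```text
railL far [600.7  46.2] dock: 73.55576274962206 13.821253518580049
railL near [469.1  90.7] dock: -65.32043594136232 9.421416871246835
railR far [589.5  15.9] dock: 73.6368716607593 -18.5075162327558
railR mid [528.1  36. ] dock: 9.100255566109471 -21.119726397623005
contacts [545.8  49.2] dock: 21.013720965598175 -2.63205207908266
plateL far [589.   72.6] dock: 53.35474939231464 34.41771335015387
plate corner nearL [440.2 122.2] dock: -103.44255142692563 28.795632023810562
blk nearL [593.3  62.4] dock: 60.85829348796853 26.41056801529692
blk nearR [575.1   5.5] dock: 63.76823978474236 -33.28339587664334
blk farL [608.1  57.5] dock: 76.44509749064855 26.979427406535002
blk farR [589.3  -0.9] dock: 79.32090298849972 -34.289181679119096
100 [117  85  54  55  58  57  56  56  48 113 124 120 120 121 121 122 110 121
 122 121 121 122 123 122 122 122 122 122 123 123 123 122 124 123 124 124
 123 122 122 148 147 145 146 146 146 145 143 146 160 168 169 170 172 174
 174]
115 [118 117 117 116 116 117 119 121 132  57  46  50  49  52  50  44  90 134
 125 125 125 126 126 126 126 127 126 127 127 127 127 128 127 129 128 128
 129 125 113 159 165 175 184 186 190 192 196 199 203 205 208 211 214 216
 216]
130 [ 54  71  74 104 123 131 146 146 149  58  47  52  52  55  53  50  66 133
 129 129 127 129 130 129 130 130 131 131 131 131 132 132 133 132 132 132
 134 131 113 123 164 172 180 185 189 191 196 199 202 204 207 209 212 215
 217]
145 [133 133 136 134 133 135 137 138 144  50  50  54  56  55  56  50  60 131
 133 131 132 133 134 133 133 134 134 134 135 135 135 136 136 137 136 137
 137 139 115 107 163 163 175 183 187 190 193 195 199 203 204 208 211 213
 216]
160 [133 130 132 131 132 133 135 142 145  77  48  55  57  58  57  52  75 138
 137 134 134 135 135 136 136 136 137 137 138 139 139 139 139 140 139 140
 140 145 132  75 104 163 168 178 186 189 192 196 199 202 204 205 208 212
 214]
```

```bash
cat >> h.py <<'E'
from scipy.spatial.transform import Rotation as Ro
C=np.array([525.5,54.6,0]);Y=np.radians(-18.6)
EX=np.array([np.cos(Y),np.sin(Y),0]);EY=np.array([-EX[1],EX[0],0]);EZ=np.array([0,0,1.])
def tgt(ox,oz,th,ey=1.2):  # TCP world pos and rot for handset origin at dock(ox,oz), tilt th deg
    t=np.radians(th);u=np.cos(t)*EX-np.sin(t)*EZ;n=np.sin(t)*EX+np.cos(t)*EZ
    return C+ox*EX+ey*EY+oz*EZ-1.3*u+.5*n, Ro.from_rotvec(t*EY)*Ro.from_euler("xyz",[180,0,-18.6],degrees=True)
def rows(ws):
    s=sense();T=np.array(s["tool_pos"]);R=Ro.from_euler("xyz",s["tcp_rot"],degrees=True)
    d=T-C;print("TCP dock",d@EX,d@EY,T[2],s["tcp_rot"],"t",s["time"])
    for w in ws:
        p,r=tgt(*w);print(w,np.round((p-T)/30,3),np.round((r*R.inv()).as_rotvec(),3))
E
python3 -c "
from h import *
rows([(-60,110,17)])"
```

```text
TCP dock -118.63466371425301 -86.58063416511392 299.5323557183615 [179.77971224 -19.42757397 -19.99992248] t 8.3
(-60, 110, 17) [ 2.751  2.161 -6.289] [0.214 0.599 0.024]
```

Emit:
send_rows:
  steps:
    - [[2.75, 2.16, -1], [0.214, 0.599, 0.024]]
    - [[2.75, 2.16, -1], [0.214, 0.599, 0.024]]
    - [[2.75, 2.16, -1], [0.214, 0.599, 0.024]]
    - [[2.75, 2.16, -1], [0.214, 0.599, 0.024]]
    - [[2.75, 2.16, -3], [0.214, 0.599, 0.024]]
    - [[2.75, 2.16, -5], [0.214, 0.599, 0.024]]
    - [[2.75, 2.16, -6.29], [0.214, 0.599, 0.024]]
    - [[2.75, 2.16, -6.29], [0.214, 0.599, 0.024]]

```text
time: 9.3
tool_pos: [464.9, 74.9, 106.3]
tcp_rot: [179.9, 17.4, -18.7]
ft_force: [0.0, -0.1, -0.6]
finger_gap: 44.0
grip_force: 51.9
```

```bash
python3 - <<'E'
from h import *
np.set_printoptions(suppress=True,precision=1)
rows([(-55,90,17),(-40,72,17),(-25,66,17),(-18,62.5,17),(-10,61.5,17),(-3,61,17)])
S={c:snapshot(c) for c in("wrist","side")}
cv2.imwrite("pics/w5.png",np.vstack([S["wrist"]["img"][0:240,100:400],cv2.resize(S["side"]["img"][110:210,150:275],(300,240))])[...,::-1])
s=S["wrist"]
for l,z in {"dock_seat":40,"dock_lip":64}.items():
    for a,k in pin(l,"wrist")[:2]:
        d=onz(s,a,z)-C;print(l,a,k,"dock",d@EX,d@EY)
E
```

```text
TCP dock -63.86976227938592 -0.07719292231390282 106.29670958698702 [179.9  17.4 -18.7] t 9.3
(-55, 90, 17) [ 0.3 -0.  -0.5] [-0. -0.  0.]
(-40, 72, 17) [ 0.7 -0.2 -1.1] [-0. -0.  0.]
(-25, 66, 17) [ 1.2 -0.4 -1.3] [-0. -0.  0.]
(-18, 62.5, 17) [ 1.4 -0.4 -1.4] [-0. -0.  0.]
(-10, 61.5, 17) [ 1.7 -0.5 -1.5] [-0. -0.  0.]
(-3, 61, 17) [ 1.9 -0.6 -1.5] [-0. -0.  0.]
dock_seat [242.7  85.5] 0.97 dock 3.227108553019342 3.283755887834264
```

View pics/w5.png

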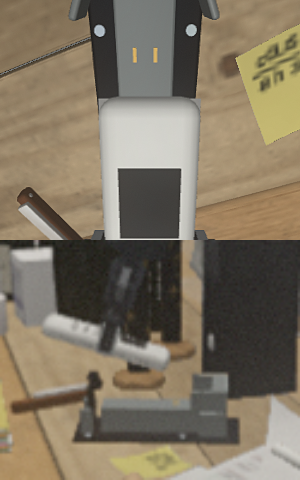

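Contacts at full px (245,55), plate screws at (199.5,30) and (290.5,30), and the handset head is centred at (251,97). The head may sit slightly right of the rail's centre line, so I'll put a number on it.

```bash
python3 - <<'E'
from h import *
np.set_printoptions(suppress=True,precision=1)
s=snapshot("wrist");t=sense();T=np.array(t["tool_pos"])
g=cv2.cvtColor(s["img"],cv2.COLOR_RGB2GRAY).astype(int)
hz=T[2]+.956*9.5-78.8*.292
def dk(n,u,v,z):
    d=onz(s,(u,v),z)-C;print(n,"dock",d@EX,d@EY)
dk("contacts",245,55,40);dk("screwL",199.5,30,8);dk("screwR",290.5,30,8);dk("head",250.5,97,hz)
for v in(40,60,80,110,130): print(v,list(enumerate(g[v,185:310],185))[::1] if 0 else " ".join(map(str,g[v,185:310])))
rows([])
E
```

```text
contacts dock 24.60913634688085 3.9580560538784244
screwL dock 35.86140834503592 35.40749525448753
screwR dock 35.82046655138822 -26.677315472420215
head dock 16.178591188128532 0.7040366730045577
40 120 119 120 122 122 124 126 128 128 128 119 73 33 40 33 120 180 188 183 182 183 183 184 190 185 71 40 47 45 48 47 46 47 47 44 65 114 123 129 127 127 127 126 127 127 126 127 127 128 128 128 127 127 128 127 126 126 127 126 126 126 125 126 125 125 125 125 126 125 125 125 124 125 125 125 124 123 123 123 124 123 123 124 122 124 122 122 123 124 118 104 92 42 45 46 46 45 47 47 45 46 39 66 172 189 183 182 182 183 185 189 180 106 34 38 29 87 141 145 141 138 136 133 132 129
60 142 142 142 141 141 140 139 137 136 137 138 141 126 51 36 44 50 49 49 49 48 49 48 49 49 48 49 49 49 50 47 49 49 48 48 47 66 116 125 129 128 128 128 128 128 128 128 127 128 129 125 127 158 185 184 163 122 126 127 127 126 127 127 126 127 126 126 126 126 126 123 121 165 186 184 146 120 124 125 124 125 125 124 125 124 124 123 125 122 108 98 53 45 48 48 50 49 49 48 47 49 47 47 46 48 47 47 48 48 47 48 49 44 37 52 122 147 141 140 1
[... 881 characters left out ...]
8 187 185 184 183 182 180 178 173 168 163 159 152 139 122 115 143 154 152 152 153 154 153 154 152 151
130 153 154 153 153 156 156 154 154 153 153 152 152 153 151 151 160 170 181 187 189 191 195 199 203 204 205 206 205 207 207 208 209 209 210 210 210 210 209 210 210 210 210 210 210 209 210 210 210 210 210 210 209 209 210 209 211 210 210 210 209 210 209 209 209 210 210 209 210 209 209 209 209 209 209 209 208 208 209 209 209 209 209 209 208 209 208 207 209 207 208 207 208 209 209 209 210 208 208 207 206 204 202 200 198 196 195 191 185 181 175 172 166 154 140 131 152 156 155 153 152 151 151 152 155 156
TCP dock -59.72603694612285 1.7384703235890213 113.0044187384047 [-179.9   16.7  -18.5] t 9.55
```

```bash
python3 - <<'E'
from h import *
np.set_printoptions(suppress=True,precision=2)
for i in range(2):
    snapshot("scene"); rows([])
rows([(-55,90,17,1.9),(-40,72,17,1.9),(-25,66,17,1.9),(-18,62.5,17,1.9),(-10,61.5,17,1.9),(-3,61,17,1.9)])
E
```

```text
TCP dock -59.94972374332903 1.7211525520500424 112.84866252688855 [-179.87   16.65  -18.54] t 9.6
TCP dock -60.202582064909826 1.67061616833436 112.62523465872869 [-179.88   16.67  -18.54] t 9.65
TCP dock -60.202582064909826 1.67061616833436 112.62523465872869 [-179.88   16.67  -18.54] t 9.65
(-55, 90, 17, 1.9) [ 0.13 -0.04 -0.73] [-0.    0.01 -0.  ]
(-40, 72, 17, 1.9) [ 0.61 -0.2  -1.33] [-0.    0.01 -0.  ]
(-25, 66, 17, 1.9) [ 1.08 -0.35 -1.53] [-0.    0.01 -0.  ]
(-18, 62.5, 17, 1.9) [ 1.3  -0.43 -1.64] [-0.    0.01 -0.  ]
(-10, 61.5, 17, 1.9) [ 1.55 -0.52 -1.68] [-0.    0.01 -0.  ]
(-3, 61, 17, 1.9) [ 1.77 -0.59 -1.69] [-0.    0.01 -0.  ]
```

Emit:
send_rows:
  steps:
    - [[0.165, -0.03, -0.67], [0, 0, 0]]
    - [[0.4, -0.11, -1.0], [0, 0, 0]]
    - [[0.64, -0.19, -1.25], [0, 0, 0]]
    - [[0.88, -0.27, -1.35], [0, 0, 0]]
    - [[1.11, -0.35, -1.45], [0, 0, 0]]
    - [[1.33, -0.42, -1.57], [0, 0, 0]]
    - [[1.33, -0.42, -1.57], [0, 0, 0]]
    - [[1.33, -0.42, -1.57], [0, 0, 0]]

```text
time: 10.65
tool_pos: [507.3, 62.9, 63.7]
tcp_rot: [-179.9, 16.9, -18.6]
ft_force: [-0.4, -0.7, -1.7]
finger_gap: 44.3
grip_force: 51.9
```

```bash
python3 - <<'E'
from h import *
np.set_printoptions(suppress=True,precision=2)
S={c:snapshot(c) for c in("wrist","side")}
cv2.imwrite("pics/w6.png",np.vstack([S["wrist"]["img"][0:200,150:350],cv2.resize(S["side"]["img"][130:205,175:260],None,fx=200/85,fy=200/85)]).repeat(2,0).repeat(2,1)[:600*2,:,::-1][::1] if 0 else np.hstack([cv2.resize(S["wrist"]["img"][0:200,150:350],(400,400)),cv2.resize(S["side"]["img"][120:205,175:260],(400,400),interpolation=2)])[...,::-1])
print(sense()["ft_force"]);rows([])
E
```

```text
[ 0.16  0.58 -1.34]
TCP dock -19.883054405586247 2.06015602704816 63.76868293512985 [-179.94   16.86  -18.55] t 10.75
```

View pics/w6.png

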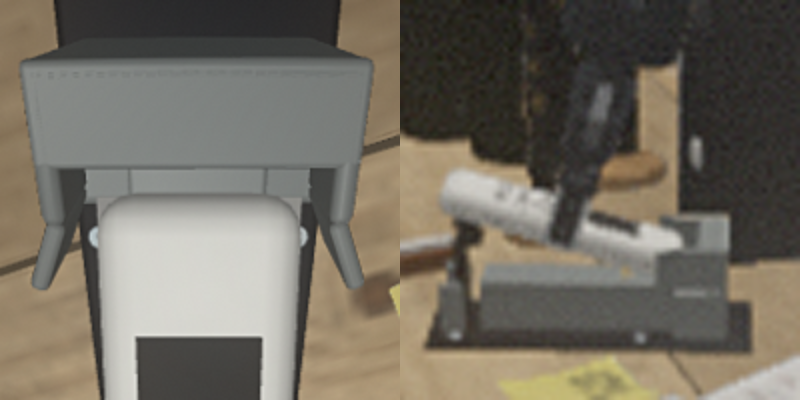

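The head sits centred between the cheeks: crop 101–299 against a lip block spanning 22–372, with the tip just short of the lip and the foot above the catch. Now sliding it in.

Emit:
send_rows:
  steps:
    - [[0.12, -0.04, -0.02], [0, 0, 0]]
    - [[0.24, -0.08, -0.03], [0, 0, 0]]
    - [[0.36, -0.12, -0.04], [0, 0, 0]]
    - [[0.47, -0.16, -0.04], [0, 0, 0]]
    - [[0.56, -0.19, -0.04], [0, 0, 0]]
    - [[0.56, -0.19, -0.04], [0, 0, 0]]

```text
time: 11.5
tool_pos: [524.4, 57.0, 62.4]
tcp_rot: [-179.9, 16.9, -18.6]
ft_force: [0.5, 0.2, -1.1]
finger_gap: 44.1
grip_force: 51.9
```

```bash
python3 - <<'E'
from h import *
np.set_printoptions(suppress=True,precision=2)
rows([]);print(sense()["ft_force"])
E
```

```text
TCP dock -1.831903092774708 1.9287873183946889 62.35865785546173 [-179.95   16.86  -18.56] t 11.5
[ 0.51  0.15 -1.08]
```

Emit:
send_rows:
  steps:
    - [[0.06, -0.02, 0], [0, 0, 0]]
    - [[0.09, -0.03, 0], [0, 0, 0]]
    - [[0.09, -0.03, 0], [0, 0, 0]]

```text
time: 11.88
tool_pos: [526.9, 56.2, 62.4]
tcp_rot: [-179.9, 16.9, -18.6]
ft_force: [0.8, -0.2, -1.0]
finger_gap: 43.8
grip_force: 51.9
```

Emit:
send_rows:
  steps:
    - [[0.03, -0.01, 0], [0, 0, 0]]
    - [[0.06, -0.02, 0], [0, 0, 0]]
    - [[0.06, -0.02, 0], [0, 0, 0]]

```text
time: 12.25
tool_pos: [528.8, 55.6, 62.4]
tcp_rot: [-179.9, 16.9, -18.6]
ft_force: [0.2, 1.1, -1.3]
finger_gap: 44.1
grip_force: 51.9
```

Emit:
send_rows:
  steps:
    - [[0.03, -0.01, 0], [0, 0, 0]]
    - [[0.06, -0.02, 0], [0, 0, 0]]
    - [[0.06, -0.02, 0], [0, 0, 0]]

```text
time: 12.62
tool_pos: [530.2, 55.1, 62.3]
tcp_rot: [-180.0, 16.9, -18.6]
ft_force: [-1.7, 0.4, -0.6]
finger_gap: 44.4
grip_force: 51.9
```

```bash
python3 - <<'E'
from h import *
np.set_printoptions(suppress=True,precision=2)
S={c:snapshot(c) for c in("wrist","side")}
cv2.imwrite("pics/w7.png",np.hstack([cv2.resize(S["wrist"]["img"][0:200,150:350],(400,400)),cv2.resize(S["side"]["img"][130:205,175:260],(400,400),interpolation=2)])[...,::-1])
rows([]);print(sense()["ft_force"])
E
```

```text
TCP dock 4.301978075641653 1.9737957416898748 62.30553375182841 [-179.96   16.9   -18.55] t 12.725
[-2.72  0.52 -0.1 ]
```

View pics/w7.png

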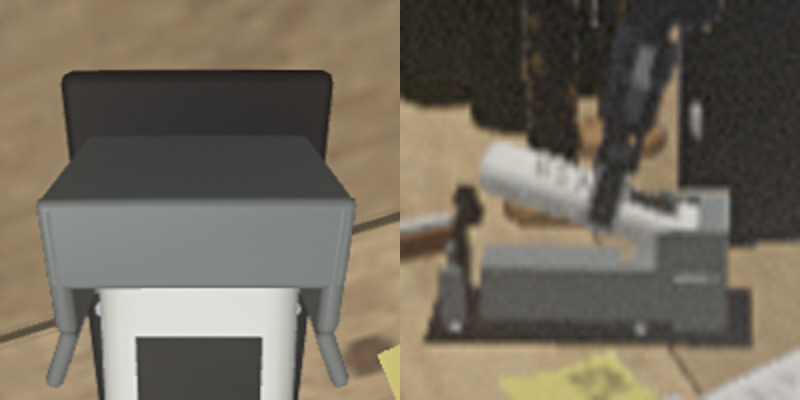

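The head is under the lip and touching the end wall (−2.7 N), with the foot raised over the catch. Contact puts the dock 3.6 mm further along its x than I measured. I'll plan the swing from that.

```bash
python3 - <<'E'
import h
from h import *
h.C=C+3.6*EX
np.set_printoptions(suppress=True,precision=2)
def oz(t,c): t=np.radians(t);return 40+c+68.5*np.sin(t)-9*np.cos(t)+9
rows([(1.2,round(oz(t,c),2),t,1.9) for t,c in((17,1),(14,.8),(11,.6),(9,.5),(7,.4),(5,.3),(3,0.2),(1,0),(0,-.5),(-0.5,-1.5))])
E
```

```text
TCP dock 0.7019780756416699 1.9737957416898797 62.30553375182841 [-179.96   16.9   -18.55] t 12.725
(1.2, np.float64(61.42), 17, 1.9) [-0.02  0.   -0.  ] [-0.  0. -0.]
(1.2, np.float64(57.64), 14, 1.9) [-0.02  0.   -0.13] [-0.02 -0.05 -0.  ]
(1.2, np.float64(53.84), 11, 1.9) [-0.02  0.01 -0.26] [-0.03 -0.1  -0.  ]
(1.2, np.float64(51.33), 9, 1.9) [-0.02  0.01 -0.34] [-0.04 -0.13 -0.  ]
(1.2, np.float64(48.82), 7, 1.9) [-0.02  0.01 -0.43] [-0.06 -0.16 -0.  ]
(1.2, np.float64(46.3), 5, 1.9) [-0.03  0.01 -0.51] [-0.07 -0.2  -0.  ]
(1.2, np.float64(43.8), 3, 1.9) [-0.03  0.01 -0.6 ] [-0.08 -0.23 -0.  ]
(1.2, np.float64(41.2), 1, 1.9) [-0.03  0.01 -0.69] [-0.09 -0.26 -0.  ]
(1.2, np.float64(39.5), 0, 1.9) [-0.03  0.01 -0.74] [-0.1  -0.28 -0.  ]
(1.2, np.float64(37.9), -0.5, 1.9) [-0.03  0.01 -0.8 ] [-0.1  -0.29 -0.  ]
```

Emit:
send_rows:
  steps:
    - [[-0.02, 0, -0.06], [-0.01, -0.025, 0]]
    - [[-0.02, 0, -0.13], [-0.02, -0.05, 0]]
    - [[-0.02, 0.01, -0.2], [-0.025, -0.075, 0]]
    - [[-0.02, 0.01, -0.26], [-0.03, -0.1, 0]]
    - [[-0.02, 0.01, -0.34], [-0.043, -0.13, 0]]
    - [[-0.02, 0.01, -0.43], [-0.055, -0.16, 0]]
    - [[-0.02, 0.01, -0.43], [-0.055, -0.16, 0]]

```text
time: 13.6
tool_pos: [529.6, 55.4, 51.1]
tcp_rot: [180.0, 7.1, -18.5]
ft_force: [-9.7, -0.6, 12.0]
finger_gap: 44.0
grip_force: 53.1
```

Emit:
send_rows:
  steps:
    - [[-0.003, 0, -0.04], [-0.007, -0.02, 0]]
    - [[-0.006, 0, -0.08], [-0.013, -0.035, 0]]
    - [[-0.006, 0, -0.12], [-0.02, -0.05, 0]]
    - [[-0.006, 0, -0.17], [-0.025, -0.07, 0]]
    - [[-0.006, 0, -0.17], [-0.025, -0.07, 0]]

```text
time: 14.22
tool_pos: [529.8, 55.4, 45.2]
tcp_rot: [179.9, 2.8, -18.6]
ft_force: [-4.3, 0.9, 1.8]
finger_gap: 44.4
grip_force: 53.0
```

Emit:
send_rows:
  steps:
    - [[0, 0, -0.05], [-0.007, -0.02, 0]]
    - [[0, 0, -0.09], [-0.013, -0.035, 0]]
    - [[0, 0, -0.13], [-0.017, -0.045, 0]]
    - [[0, 0, -0.16], [-0.017, -0.05, 0]]
    - [[0, 0, -0.16], [-0.017, -0.05, 0]]

```text
time: 14.85
tool_pos: [529.8, 55.5, 40.7]
tcp_rot: [179.9, -0.2, -18.6]
ft_force: [-10.4, 0.7, 12.9]
finger_gap: 44.2
grip_force: 53.9
```

```bash
python3 - <<'E'
from h import *
np.set_printoptions(suppress=True,precision=2)
S={c:snapshot(c) for c in("scene","side")}
cv2.imwrite("pics/w8.png",np.hstack([cv2.resize(S["scene"]["img"][185:265,195:275],(400,400),interpolation=2),cv2.resize(S["side"]["img"][130:205,180:255],(400,400),interpolation=2)])[...,::-1])
rows([]);print(sense()["ft_force"],sense()["wrist_torque"])
for l in("handset_foot","handset_head","catch_nose"): print(l,pin(l,"scene")[:1],pin(l,"side")[:1])
E
```

```text
TCP dock 3.791058917507608 2.2043012094082397 40.726786868799444 [179.91  -0.15 -18.57] t 14.95
[-9.84  0.1  12.77] [0.21 1.45 0.13]
handset_foot [(array([238.2, 235.6]), 0.86)] [(array([191.5, 171.5]), 0.63)]
handset_head [(array([220.8, 213.4]), 0.53)] [(array([241.6, 172.6]), 0.75)]
catch_nose [(array([237.8, 230.3]), 0.57)] [(array([192.1, 168.9]), 0.52)]
```

View pics/w8.png

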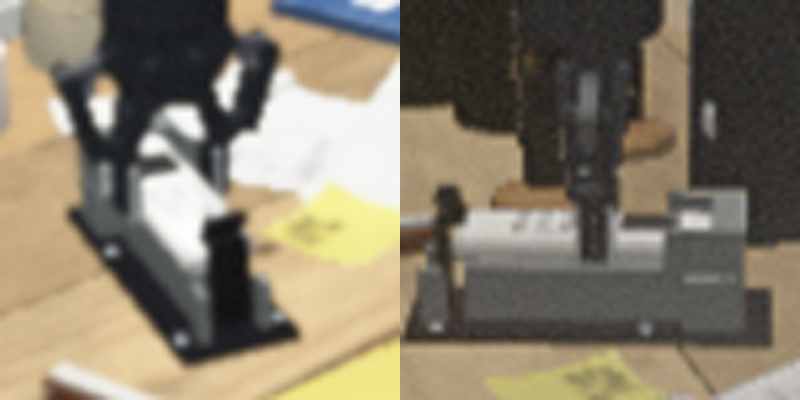

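The handset now lies almost flat with its foot at the catch (right crop, about (455,230)). I can't yet tell whether the catch has snapped, so I'll press a little more.

Emit:
send_rows:
  steps:
    - [[0, 0, -0.02], [0, 0, 0]]
    - [[0, 0, -0.05], [-0.003, -0.01, 0]]
    - [[0, 0, -0.05], [-0.003, -0.01, 0]]

```text
time: 15.62
tool_pos: [529.9, 55.5, 40.6]
tcp_rot: [179.9, -0.8, -18.6]
ft_force: [-17.8, 0.8, 26.4]
finger_gap: 44.0
grip_force: 55.4
```

Emit:
send_rows:
  steps:
    - [[0, 0, -0.02], [0, 0, 0]]
    - [[0, 0, -0.05], [-0.003, -0.01, 0]]
    - [[0, 0, -0.05], [-0.003, -0.01, 0]]

```text
time: 16.0
tool_pos: [530.1, 55.5, 40.5]
tcp_rot: [179.9, -1.4, -18.6]
ft_force: [-25.8, -0.1, 40.2]
finger_gap: 44.3
grip_force: 56.9
```

The height has stopped at seat level and the force is climbing stiffly, so it is on the seat at mid-length. I'll ease off, release, and check the foot.

Emit:
send_rows:
  steps:
    - [[-0.01, 0, 0.1], [0.006, 0.02, 0]]
    - [[-0.01, 0, 0.1], [0.006, 0.02, 0]]

```text
time: 16.25
tool_pos: [529.9, 55.5, 40.7]
tcp_rot: [179.9, -0.2, -18.6]
ft_force: [-8.3, 1.0, 10.0]
finger_gap: 44.2
grip_force: 53.8
```

Emit:
send_rows:
  steps:
    - [[0, 0, 0], [0, 0, 0]]
    - [[0, 0, 0], [0, 0, 0]]
    - [[0, 0, 0], [0, 0, 0]]
    - [[0, 0, 0], [0, 0, 0]]
    - [[0, 0, 0.5], [0, 0, 0]]
    - [[0, 0, 2], [0, 0, 0]]
    - [[0, 0, 4], [0, 0, 0]]
    - [[0, 0, 4], [0, 0, 0]]
  fingers: 0

```text
time: 17.25
tool_pos: [533.7, 55.4, 167.3]
tcp_rot: [-179.9, -0.8, -18.6]
ft_force: [0.5, 0.6, -0.5]
finger_gap: 85.3
grip_force: 0.0
```

```bash
python3 - <<'E'
from h import *
np.set_printoptions(suppress=True,precision=2)
S={c:snapshot(c) for c in("scene","side","wrist")}
cv2.imwrite("pics/w9.png",np.hstack([cv2.resize(S["scene"]["img"][200:250,210:260],(400,400),interpolation=2),cv2.resize(S["side"]["img"][145:200,185:240],(400,400),interpolation=2)])[...,::-1])
rows([]);print(sense()["ft_force"],sense()["finger_gap"])
for l in("handset_foot","handset_head"):
    a,b=pin(l,"scene")[:1],pin(l,"side")[:1];print(l,a,b, tri(S["scene"],a[0][0],S["side"],b[0][0]) if a and b else "")
E
```

```text
TCP dock 3.413980268489335 1.9039480878944968 159.86185991818806 [179.9   -0.14 -18.58] t 17.4
[-0.23  0.16 -1.02] 85.5807667966888
handset_foot [(array([239.4, 236.4]), 0.67)] [(array([194.2, 172.9]), 0.56)] (array([463.72,  76.53,  49.32]), np.float64(10.569184036738765))
handset_head [(array([217.5, 214.9]), 0.54)] [(array([240.1, 175. ]), 0.92)] (array([600.12,  41.04,  49.03]), np.float64(8.111541522230473))
```

View pics/w9.png

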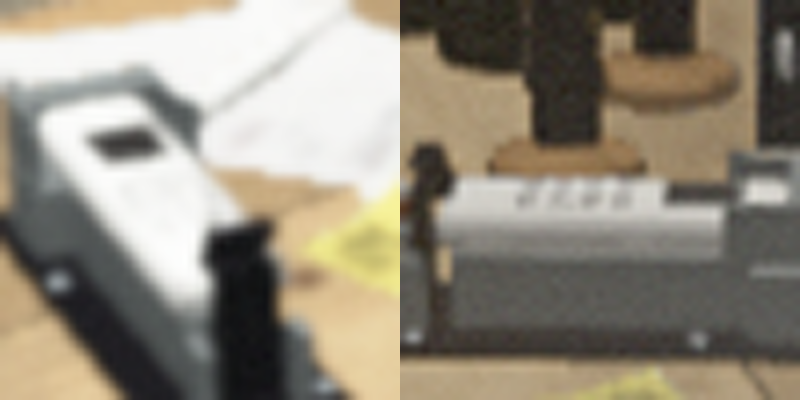

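It looks flat and under the catch: in the right crop the foot top is near (440,190) and the nose overlaps it. To confirm, I'll press near the foot with shut fingers.

Emit:
send_rows:
  steps:
    - [[-1.58, 0.53, -0.5], [0, 0, 0]]
    - [[-1.58, 0.53, -0.5], [0, 0, 0]]
    - [[-1.58, 0.53, -0.5], [0, 0, 0]]
    - [[-1.58, 0.53, -0.5], [0, 0, 0]]
    - [[-1.58, 0.53, -1.5], [0, 0, 0]]
    - [[-1.58, 0.53, -2.5], [0, 0, 0]]
    - [[-1.58, 0.53, -3.0], [0, 0, 0]]
    - [[-1.58, 0.53, -3.15], [0, 0, 0]]
    - [[-1.58, 0.53, -3.15], [0, 0, 0]]
    - [[-1.58, 0.53, -3.15], [0, 0, 0]]
  fingers: 1

```text
time: 18.85
tool_pos: [483.1, 71.3, 66.3]
tcp_rot: [179.9, -0.2, -18.6]
ft_force: [-0.2, -0.2, 0.0]
finger_gap: 0.0
grip_force: 0.0
```

Emit:
send_rows:
  steps:
    - [[0, 0, -0.07], [0, 0, 0]]
    - [[0, 0, -0.13], [0, 0, 0]]
    - [[0, 0, -0.17], [0, 0, 0]]
    - [[0, 0, -0.17], [0, 0, 0]]

```text
time: 19.35
tool_pos: [482.0, 71.2, 60.1]
tcp_rot: [179.9, -0.1, -18.6]
ft_force: [-1.5, 0.4, 2.1]
finger_gap: 0.3
grip_force: 0.9
```

Contact comes at z≈60, exactly the seated height near the foot. I'll press somewhat more.

Emit:
send_rows:
  steps:
    - [[0, 0, -0.06], [0, 0, 0]]
    - [[0, 0, -0.12], [0, 0, 0]]
    - [[0, 0, -0.12], [0, 0, 0]]

```text
time: 19.73
tool_pos: [482.2, 71.3, 59.9]
tcp_rot: [179.9, -0.1, -18.6]
ft_force: [-19.6, -0.6, 38.6]
finger_gap: 0.3
grip_force: 19.3
```

It stays stiff at 59.9 mm under 39 N, so it is home. Now retreating.

Emit:
send_rows:
  steps:
    - [[0, 0, 0.5], [0, 0, 0]]
    - [[0, 0, 2], [0, 0, 0]]
    - [[0, 0, 4], [0, 0, 0]]
    - [[0, 0, 4], [0, 0, 0]]

```text
time: 20.23
tool_pos: [485.8, 71.4, 182.6]
tcp_rot: [-179.9, -0.7, -18.6]
ft_force: [0.2, -0.0, -0.5]
finger_gap: 0.2
grip_force: 0.0
```

```bash
python3 - <<'E'
from h import *
np.set_printoptions(suppress=True,precision=2)
S={c:snapshot(c) for c in("scene","side")}
cv2.imwrite("pics/w10.png",np.hstack([cv2.resize(S["scene"]["img"][200:250,210:260],(400,400),interpolation=2),cv2.resize(S["side"]["img"][145:200,185:240],(400,400),interpolation=2)])[...,::-1])
print(sense()["ft_force"],sense()["tool_pos"])
for l in("catch_nose",): print(l,pin(l,"scene")[:1],pin(l,"side")[:1])
E
```

```text
[-0.35 -0.58 -0.66] [482.7   71.23 177.25]
catch_nose [] [(array([191.5, 169.7]), 0.44)]
```

View pics/w10.png

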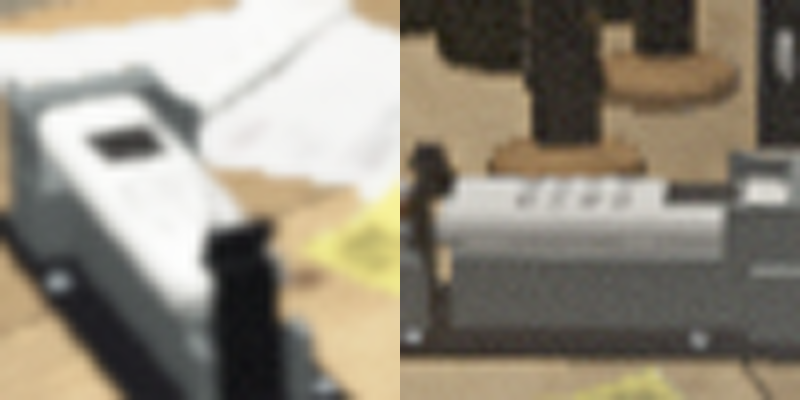

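The picture is unchanged: handset flat on the rail, head under the lip, catch nose (right crop ≈(445,185)) over the foot. Handing in.

```bash
python3 -c "
from bench import order
print(order.hand_in())"
```

```text
the job is handed in; nothing more can be done
None
```

I put the handset in the dock, keys up and flat, with its screen end under the lip and the catch over its foot as far as the pictures show; then I let go and handed the job in. The hand-in gave no verdict, and nothing else on the desk was knowingly touched.

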